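Rock a pipe centre-finder round a tube until its needle settles on the index

ROBOT

A 6-joint arm with a two-finger parallel gripper is mounted at the origin on the work surface. World frame = base frame: x ahead of the robot, y to its left, z up, the work surface at z = 0. Lengths are in mm, angles in rad, forces in N, time in s.
With the tool pointing down it reaches from about 350 to 925 mm from the base axis. Payload 6.4 kg.
Tool frame: the origin (TCP) lies at the very end of the fingers, on their centre line; the grasp point (between the pads) lies 19 mm behind it; z points along the fingers, y is the line along which they close (so a half turn about z gives the same grasp; the last joint's range is limited). The gripper opens to 94 mm and grips with 3 to 60 N. Pads are 16 mm wide; open, the fingers measure 119 mm over their backs; the gripper's body (75 mm by 177 mm) begins 78 mm behind the grasp point.
Start: joints at [-1.389, 0.245, 1.558, -0, 1.339, -0.174], TCP at [226.426, -609.299, 205.455] pointing down, gripper open.
Joint ranges: [-3.13, 3.13], [-1.02, 2.26], [0.13, 2.54], [-0.95, 4.09], [0.21, 2.88], [-2.74, 2.74]. Speed limits (rad/s): [2.57, 2.57, 3.14, 3.14, 3.14, 3.14].

INTERFACE

Orientations are given as a rotation vector (axis times angle).
In Python, from station import readout, viewer, ticket gives the robot as it stands.
- The arm moves only by the tool play_rows, never from a script. Its argument "steps" is text: rows parted by semicolons, each of 6 numbers parted by spaces: the shift along the tool's x, y, z as a fraction of full scale, then the turn, a rotation vector about the tool's x, y, z as a fraction of full scale. In form: x y z rx ry rz; .... A call has 1 to 20 rows; each row shifts and turns the commanded pose from where the row before left it, along the tool's axes as they then stand; what a row does not reach is not made up. Full scale, the value 1, is 0.25 m for a shift and 60 degrees for a turn. A row lasts 1/12 s, in which the tool goes at most 41.7 mm and 7.16 degrees, less where a joint would pass 70% of its speed; a pose out of reach is approached as far as the arm can. A call with a number of a shift or a turn outside -1 to 1 is refused whole. A call with a gripper value outside its range is refused whole. "hand" is the opening, from 0 (shut) to 1 (fully open), set as the call begins (left out, the last holds). The fingers move at their own pace and stop on an object; "grip_force" is the grip in N (left out, the last holds). Time passes only in rows, so rows that do not move let the fingers close. It gives the time, the measured TCP pose, the force, the opening and the grip force at its end, in the units of the state.
- readout.state(): the state, without advancing time (a new reading comes with each control period).
- viewer.read_camera(name): name is "scene" or "top" or "wrist"; returns a dict with "image" (384x512x3 uint8, blue, green, red), "K" (3x3 intrinsics, pixels), "cam_to_world" (4x4, takes a point from camera to world coordinates). Camera axes: x right, y down, z forward; pixel columns grow to the right and rows downward; lengths in mm; the calibration is good to about 2 mm. The wrist camera is an equidistant fisheye: a pixel r from the principal point sees the ray r / f radians off the axis. A picture is of the moment at which its call begins. There is no depth.
- ticket.job_done(): hands the job in; it is judged then, once.
The state is a dict: "t": time; "joint_positions": joint angles; "joint_velocities": joint speeds; "joint_efforts": joint torques, N m; "eef_pos": TCP position; "tcp_rot": TCP orientation; "wrist_force": force on the tool from outside, world axes, zero at the start; "wrist_torque": the same for the moment, N m; "gripper_width": opening from 0.0 (shut) to 1.0 (fully open); "finger_force": force on a finger pad.
Only numpy, scipy, OpenCV 4.12 (cv2) and the standard library are available. Lean on these libraries where they do the work, as an engineer would, in place of code of your own. Each camera call takes 0.05 s, during which the arm holds its last target. There are 200 camera calls.

TASK

Take the dial gauge by its grip, seat its V foot upright on top of the steel tube, astride the scribed line with the dial facing the flanged end, and let the needle settle. Then rock the gauge round the tube until the swinging needle settles on the index that is set at the dial's rim. Finish while still gripping the gauge there with its foot pressed lightly on the tube, so that I can mark the tube; leave the two bottles and the blank flange where they stand.

Things in the scene. Friction and masses are not known exactly. Their poses are not given: they have to be found in the camera images.
- gauge: Pipe centre-finder, loose, 0.27 to 0.43 kg, upright on the two toes of its V foot, 184 mm tall, 92 wide (y), 44 deep (x). Origin: underside centre. z up; x: the way the dial faces, away from the robot, 10 to 60 degrees to its left. Foot: inverted 90 degree V, inner apex 36 mm above the origin, apex line along x. Above: round dial 92 mm across, 24 thick, centre at z = 92 mm.
- gauge_grip (a point): Where to take the grip: 162 mm above the gauge's origin. The grip is a ribbed black upright block on top of the dial, 24 mm wide (gauge y), 22 mm deep (gauge x), from z = 136 to 184 mm; take it from above, fingers closing along gauge y.
- gauge_seat (a point): Point of the gauge where the tube's axis lies when both legs of the V rest on the tube: on the gauge's z axis, 6.4 mm below its origin (42.4 mm below the apex, 168.4 mm below the grip point). Rocked round the tube, the gauge turns about this point.
- gauge_dial (a point): Centre of the dial's front, 10.5 mm ahead (+x) of the gauge's mid plane and 92 mm above its origin.
- gauge_needle (a joint): Slim black needle pivoted at the dial's centre, weighted below: it always swings to plumb, tip up, a lightly damped pendulum (about 3 Hz, a swing dies in 1 to 2 s). Value: its angle in rad from the zero tick (longest, towards the grip), positive clockwise seen facing the dial (towards gauge +y); near 0 with the gauge upright. A turn of the gauge about its +x raises it by the same angle.
- gauge_index (a joint): Index: black rider on the front of the dial's rim, 6 mm wide, 10 long, pointing inwards, stiff, stays as set. Value: angle from the zero tick, sign as the needle's, 0.30 to 0.60 rad, new each time. The needle is on it when both read the same: the upright gauge must then have been rocked by this angle anticlockwise seen facing the dial (grip towards gauge -y, a positive turn about gauge +x).
- needle_tip (a point): Tip of the needle, 36 mm from its pivot.
- index_tip (a point): Inner tip of the index, 36 mm from the same pivot.
- tube: Stainless tube, 60 mm in diameter, level, fixed in two grey saddle blocks (24 mm long, 110 wide, 92 high, middles 75 mm either side of the line, thin straps over the tube). Axis 90 mm above the bench. Origin: on the bench under the scribed line. x: along the tube to its flanged end, away from the robot (flange 112 mm across, 112 to 130 mm from the line); other end 130 mm behind the line.
- tube_line (a point): Point on the tube's axis, 90 mm above the bench, in the plane of the scribed line: a thin dark ring round the tube midway between the two saddles. Axes as the tube's.
- jar: Brown glass jar with a black cap, 68 mm in diameter, 100 mm tall; bystander. Origin: centre of its underside.
- flagon: White plastic bottle with a red cap, 72 mm in diameter, 150 mm tall; bystander. Origin: centre of its underside.
- blank: Steel blank flange lying flat, 90 mm in diameter, 17 mm high; bystander. Origin: centre of its underside.
Things that resemble listed ones, but are neither listed nor needed, are in the scene too. There is more than one size of the gauge; the job needs the larger.

How it is judged (in metres and radians):
On the way, in this order (a step that is already met when the one before it is completed fails the run):
1. the gauge is gripped and seated upright (within 8 degrees) on top of the tube at the line, dial to the flanged end, the needle at rest near zero (x of gauge_seat in the frame of tube_line between -0.01 and 0.01 m and y of gauge_seat in the frame of tube_line between -0.004 and 0.004 m and z of gauge_seat in the frame of tube_line between -0.004 and 0.004 m and angle between the x axis of gauge and the x axis of tube, either way round below 0.12 rad and x of gauge_dial in the frame of tube_line above 0 m and contact force between gauge and tube above 1 N and contact force between the fingers and gauge above 3 N and value of joint gauge_needle between -0.14 and 0.14 rad and velocity of joint gauge_needle between -0.5 and 0.5 rad/s), for 0.3 s.
2. still gripped and seated, the gauge has been rocked round until the needle rests on the index (x of gauge_seat in the frame of tube_line between -0.01 and 0.01 m and y of gauge_seat in the frame of tube_line between -0.004 and 0.004 m and z of gauge_seat in the frame of tube_line between -0.004 and 0.004 m and angle between the x axis of gauge and the x axis of tube, either way round below 0.12 rad and x of gauge_dial in the frame of tube_line above 0 m and contact force between gauge and tube above 1 N and contact force between the fingers and gauge above 3 N and distance between needle_tip and index_tip below 0.003 m and velocity of joint gauge_needle between -0.3 and 0.3 rad/s), for 0.5 s.
At the end, for the whole second after the job is handed in: Gauge still gripped (over 3 N), V foot pressed on the tube (1 to 30 N), within 4 mm of fully seated, 10 mm of the line, 7 degrees of square; dial to the flange; needle tip within 3 mm of the index tip and under 0.3 rad/s; bystanders within 20 mm of their places (all of step 2 and contact force between gauge and tube below 30 N and distance of each of jar, flagon, blank from where it was at the start of the episode below 0.02 m); the arm keeps its last pose, push and grip.
It fails at once if the gauge is tipped over or dropped on its side (angle between gauge's own z axis and vertical above 1 rad).
It fails at once if the jar, the bottle or the blank flange is knocked aside (distance of any of jar, flagon, blank from where it was at the start of the episode above 0.03 m).
It also fails if it takes over 53 s, if anything falls off the work surface, if the arm or the gripper's body presses on something with over 40 N, if the wrist force passes 120 N, or if a joint passes its speed limit or range.

## Working session

There is one attempt and no reset: what is moved stays moved. The work goes in short steps, Python scripts to look and compute and a tool call to move; the robot and the scene stay as the last step left them, time stands still between calls to the robot, and variables do not carry over. Pictures are saved under pics/ and viewed, at most 10 in all, crops included, and the job is handed in when it is done.

Besides the shell and the picture viewer there is one more tool, called after "Request:" as a command line: name --argument value ..., lists and objects as JSON in quotes. play_rows: Moves the arm, as the interface text tells. Its arguments: {"type":"object","properties":{"steps":{"type":"string"},"hand":{"type":"number"},"grip_force":{"type":"number"}},"required":["steps"]}

```bash
ls; mkdir -p pics; python3 - <<'E'
from station import readout, viewer
import cv2, numpy as np
print(readout.state())
for n in ("scene","top"):
    c=viewer.read_camera(n); cv2.imwrite(f"pics/{n}0.png",c["image"]); np.savez(f"{n}0.npz",**c)
    print(n,c["K"].tolist(),np.round(c["cam_to_world"],4).tolist())
a=cv2.imread("pics/scene0.png");b=cv2.imread("pics/top0.png")
cv2.imwrite("pics/both0.png",cv2.resize(np.vstack([a,b]),None,fx=.78,fy=.78))
E
```

```text
pics
{'t': 0.0, 'joint_positions': array([-1.38907153e+00,  2.45783229e-01,  1.55899522e+00, -4.10904412e-05,
        1.33869223e+00, -1.74079302e-01]), 'joint_velocities': array([ 1.91705843e-03, -6.19778955e-05,  9.35799270e-04, -1.11453848e-03,
       -6.56776986e-04,  2.36807164e-04]), 'joint_efforts': array([-6.30673712e-04, -4.15834415e+01, -3.14602661e+01,  6.84795901e-02,
        3.31717380e-02, -1.57280574e-04]), 'eef_pos': array([ 226.32196458, -608.69092512,  204.37519562]), 'tcp_rot': array([-3.09015843e+00, -5.55634680e-01,  7.40322960e-05]), 'wrist_force': array([ 0.0437022 , -0.10145598, -0.55954974]), 'wrist_torque': array([ 0.01122089, -0.03295286, -0.01146432]), 'finger_force': 0.0, 'gripper_width': 0.9985191857036435}
scene [[346.4735001090623, 0.0, 252.43715956581718], [0.0, 346.4735001090623, 186.39895451362446], [0.0, 0.0, 1.0]] [[-0.502, 0.6185, -0.6046, 1157.9126], [0.8648, 0.3677, -0.3419, 413.5136], [0.0108, -0.6945, -0.7194, 861.7944], [0.0, 0.0, 0.0, 1.0]]
top [[451.6512172958005, 0.0, 261.3878199466176], [0.0, 451.6512172958005, 188.02307763534057], [0.0, 0.0, 1.0]] [[0.0153, -0.9943, 0.1057, 386.1683], [-0.9996, -0.0177, -0.0217, 67.1472], [0.0234, -0.1053, -0.9942, 1153.3239], [0.0, 0.0, 0.0, 1.0]]
```

View pics/both0.png

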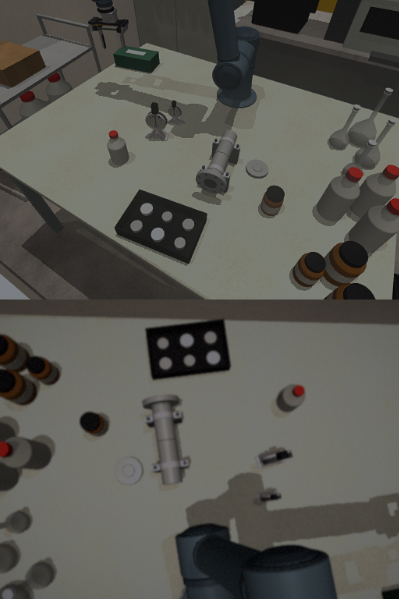

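The stack shows, in full-frame pixels, two gauges: scene (200,154) / top (350,201), and scene (223,137) / top (346,251). The first looks larger and should be the one needed. The tube is at top (213,180), with its flange away from the robot. The next crop enlarges both views to confirm this.

```bash
python3 - <<'E'
import cv2, numpy as np
a=cv2.imread("pics/scene0.png")[110:190,170:270];b=cv2.imread("pics/top0.png")[100:270,170:400]
cv2.imwrite("pics/crop1.png",np.hstack([cv2.resize(a,(375,300),interpolation=2),cv2.resize(b,(406,300),interpolation=2)]))
E
```

```text
(no output)
```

View pics/crop1.png

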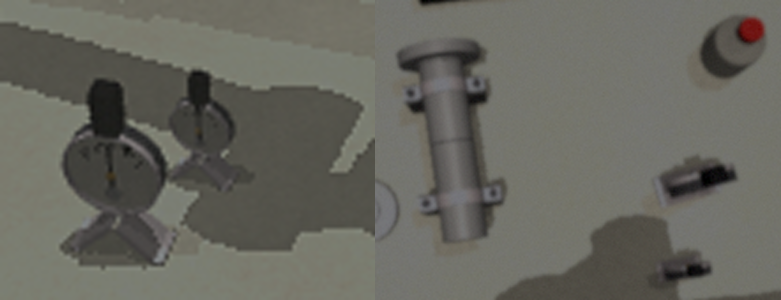

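The left gauge in the crop, scene (198,139) / top (361,200), is clearly the larger one. The smaller twin is at scene (223,137) / top (348,251). The scribed ring shows at top (211,180). Next I measure the grip and the tube.

```bash
cat > h.py <<'E'
import numpy as np, cv2
from scipy.optimize import least_squares
def ray(c,p):
    K,T=c["K"],c["cam_to_world"]; q=np.array([(p[0]-K[0,2])/K[0,0],(p[1]-K[1,2])/K[1,1]])
    if c.get("fish",False):
        r=np.hypot(*q); d=np.r_[q/r*np.sin(r),np.cos(r)] if r>1e-9 else np.array([0,0,1.])
    else: d=np.r_[q,1]
    d=T[:3,:3]@d; return T[:3,3],d/np.linalg.norm(d)
def onz(c,p,z):
    o,d=ray(c,p); return o+d*(z-o[2])/d[2]
def tri(*cp):
    A=np.zeros((3,3));b=np.zeros(3);R=[ray(c,p) for c,p in cp]
    for o,d in R: M=np.eye(3)-np.outer(d,d);A+=M;b+=M@o
    X=np.linalg.solve(A,b); return X,[float(np.linalg.norm((np.eye(3)-np.outer(d,d))@(X-o))) for o,d in R]
E
python3 - <<'E'
from h import *
S=dict(np.load("scene0.npz"));T=dict(np.load("top0.npz"))
def blobs(c,x0,x1,y0,y1,th):
    g=c["image"][y0:y1,x0:x1].max(2); n,l,s,ce=cv2.connectedComponentsWithStats((g<th).astype(np.uint8))
    return [(s[i].tolist()[:5],(ce[i]+[x0,y0]).round(1).tolist(),cv2.minAreaRect(np.argwhere(l==i)[:,::-1].astype(np.float32))[2]) for i in range(1,n) if s[i,4]>8]
for b in blobs(S,180,240,120,165,45):print("S",b)
for b in blobs(T,325,390,180,265,40):print("T",b)
# tube edges
g=cv2.GaussianBlur(T["image"],(3,3),0).mean(2)
for v in (165,172,190,198,204): print(v,g[v,185:245:2].astype(int).tolist())
print("ring col",[ (u,g[172:190,u].astype(int).tolist()) for u in (206,212,218)])
E
```

```text
S ([40, 9, 6, 12, 55], [222.6, 133.9], 90.0)
S ([13, 11, 10, 16, 127], [197.9, 138.6], 90.0)
S ([47, 17, 5, 7, 10], [229.0, 139.7], 51.34019088745117)
S ([18, 28, 2, 8, 11], [198.7, 151.1], 90.0)
S ([29, 28, 5, 10, 16], [211.4, 151.7], 63.43495178222656)
T ([11, 14, 37, 17, 214], [356.3, 201.7], 71.56504821777344)
T ([9, 70, 24, 9, 97], [345.9, 254.0], 78.69007110595703)
165 [108, 106, 105, 99, 94, 96, 89, 74, 80, 91, 98, 104, 110, 114, 107, 97, 90, 80, 66, 57, 66, 84, 107, 113, 114, 113, 114, 114, 114, 114]
172 [113, 113, 114, 115, 113, 108, 102, 82, 75, 86, 95, 100, 107, 113, 112, 102, 93, 85, 74, 61, 66, 77, 95, 112, 114, 114, 114, 114, 114, 113]
190 [114, 115, 115, 114, 115, 113, 110, 106, 94, 73, 81, 90, 96, 103, 110, 111, 101, 93, 85, 75, 62, 60, 74, 89, 110, 113, 114, 115, 115, 114]
198 [115, 115, 115, 115, 115, 115, 111, 109, 104, 82, 75, 86, 93, 99, 107, 112, 107, 96, 89, 82, 69, 57, 67, 80, 99, 112, 114, 114, 113, 112]
204 [114, 115, 115, 115, 114, 115, 114, 109, 104, 92, 73, 81, 90, 96, 105, 111, 111, 102, 93, 85, 76, 63, 58, 72, 74, 77, 78, 80, 76, 84]
ring col [(206, [97, 97, 97, 97, 96, 94, 92, 87, 82, 82, 86, 89, 90, 90, 89, 88, 88, 87]), (212, [114, 114, 113, 113, 113, 110, 105, 101, 101, 105, 109, 111, 111, 109, 109, 108, 108, 107]), (218, [90, 90, 90, 91, 90, 87, 82, 82, 86, 90, 92, 93, 94, 94, 94, 95, 96, 96])]
```

```bash
python3 - <<'E'
from h import *
S=dict(np.load("scene0.npz"));T=dict(np.load("top0.npz"))
X,e=tri((S,(197.9,138.6)),(T,(362,199.8)));print("grip",X,e)
def proj(c,P):
    M=np.linalg.inv(c["cam_to_world"]);q=c["K"]@(M[:3,:3]@P+M[:3,3]);return q[:2]/q[2]
o=T["cam_to_world"][:3,3]
g=cv2.GaussianBlur(T["image"],(3,3),0).mean(2)
L=[];R=[]
rows=[r for r in range(160,206) if not 176<r<186]
for v in rows:
    d=np.diff(g[v]); u=190+np.argmin(d[190:212]); L.append((u+.5,v))
    u=216+np.argmin(g[v,216:234]); R.append((u+1.,v))
fl=np.polyfit([p[1] for p in L],[p[0] for p in L],1);fr=np.polyfit([p[1] for p in R],[p[0] for p in R],1);print(fl,fr)
m=lambda v:((np.polyval(fl,v)+np.polyval(fr,v))/2,v)
A=onz(T,m(162),93);B=onz(T,m(204),93);print("axis",A,B,"yaw",np.degrees(np.arctan2(A[1]-B[1],A[0]-B[0])))
print("width",np.linalg.norm((onz(T,(np.polyval(fl,180),180),93)-onz(T,(np.polyval(fr,180),180),93))[:2]))
print("line",onz(T,(m(180.3)[0],180),120),onz(T,m(180.3),93))
# blob extents in top grip
ys,xs=np.nonzero(T["image"][190:215,335:380].max(2)<40)
for u in range(335,380,2): 
  k=ys[xs==u-335]+190; print(u,(k.min(),k.max()) if len(k) else None,end=' ')
E
```

```text
grip [ 470.33669583 -179.81312036  158.28748238] [1.4297782707120077, 1.4297782707120186]
[  0.23087937 157.11811297] [1.31302514e-01 2.02259654e+02]
axis [558.68691492 169.03562028  93.        ] [459.32169017 148.48917927  93.        ] yaw 11.682799248377634
width 64.08272873351238
line [512.57141575 157.68878655 120.        ] [515.16126268 160.03551739  93.        ]
335 None 337 (np.int64(206), np.int64(209)) 339 (np.int64(206), np.int64(210)) 341 (np.int64(206), np.int64(209)) 343 (np.int64(205), np.int64(209)) 345 (np.int64(205), np.int64(208)) 347 (np.int64(205), np.int64(206)) 349 (np.int64(204), np.int64(207)) 351 (np.int64(204), np.int64(205)) 353 (np.int64(204), np.int64(204)) 355 (np.int64(197), np.int64(205)) 357 (np.int64(196), np.int64(205)) 359 (np.int64(196), np.int64(205)) 361 (np.int64(195), np.int64(204)) 363 (np.int64(195), np.int64(203)) 365 (np.int64(194), np.int64(202)) 367 (np.int64(195), np.int64(202)) 369 (np.int64(197), np.int64(201)) 371 (np.int64(198), np.int64(200)) 373 None 375 None 377 None 379 None
```

```bash
cat >> h.py <<'E'
from scipy.spatial.transform import Rotation as Ro
def plan(s,tgt,Rt=None):
    R=Ro.from_rotvec(s["tcp_rot"]); d=R.as_matrix().T@(np.array(tgt)-s["eef_pos"])
    print("shift/250",(d/250).round(4),"rows",np.abs(np.linalg.norm(d)/41.7).round(1))
    if Rt is not None: 
        w=(R.inv()*Ro.from_matrix(Rt)).as_rotvec(); print("turn/60deg",(np.degrees(w)/60).round(4),"rows",np.degrees(np.linalg.norm(w))/7.16)
def down(yaw):  # tool y along gauge -y ; tool z down ; x = gauge x... x=y×z
    c,s=np.cos(yaw),np.sin(yaw); y=np.array([s,-c,0]);z=np.array([0,0,-1.]); return np.c_[np.cross(y,z),y,z]
E
python3 - <<'E'
from h import *
from station import readout, viewer
s=readout.state();print(Ro.from_rotvec(s["tcp_rot"]).as_matrix().round(3).tolist())
plan(s,[470,-180,300],down(np.radians(14)))
c=viewer.read_camera("wrist");T=c["cam_to_world"];print(c["K"].tolist(),(np.linalg.inv(np.r_[np.c_[Ro.from_rotvec(s["tcp_rot"]).as_matrix(),s["eef_pos"]],[[0,0,0,1]]])@T).round(3).tolist())
E
```

```text
[[0.937, 0.348, -0.0], [0.348, -0.937, 0.002], [0.0, -0.002, -1.0]]
shift/250 [ 1.5112 -1.2688 -0.3795] rows 12.0
turn/60deg [-0.0016 -0.0002  0.1064] rows 0.8919396820205386
[[297.3186396354542, 0.0, 258.67839004457466], [0.0, 297.3186396354542, 188.01641240447913], [0.0, 0.0, 1.0]] [[-0.0, -0.957, -0.289, 85.334], [1.0, 0.0, -0.001, 0.218], [0.001, -0.289, 0.957, -180.109], [0.0, 0.0, 0.0, 1.0]]
```

Request:
play_rows --steps "0 0 -0.13 0 0 0;0 0 -0.13 0 0 0;0 0 -0.12 0 0 0;0.12 -0.1 0 0 0 0;0.12 -0.1 0 0 0 0;0.12 -0.1 0 0 0 0;0.12 -0.1 0 0 0 0;0.12 -0.1 0 0 0 0;0.12 -0.1 0 0 0 0;0.12 -0.1 0 0 0 0;0.12 -0.1 0 0 0 0;0.12 -0.1 0 0 0 0;0.12 -0.1 0 0 0 0;0.12 -0.1 0 0 0 0;0.12 -0.1 0 0 0 0;0.071 -0.069 0 0 0 0.106;0 0 0 0 0 0;0 0 0 0 0 0" --hand 1

```text
t: 1.65
eef_pos: [470.2, -179.4, 300.2]
tcp_rot: [3.117, 0.39, -0.001]
wrist_force: [-0.3, -0.7, -0.6]
gripper_width: 1.002
finger_force: 0.0
```

```bash
python3 - <<'E'
from h import *
from station import readout, viewer
c=viewer.read_camera("wrist");s=readout.state();print(s["t"],s["eef_pos"],s["tcp_rot"],s["joint_positions"])
np.savez("w1.npz",**c,fish=True)
cv2.imwrite("pics/w1.png",cv2.resize(c["image"],(768,576)))
E
```

```text
1.7 [ 469.84990873 -180.37376907  300.2385806 ] [ 3.11755560e+00  3.86828314e-01 -8.71437353e-04] [-5.91924781e-01 -1.72218714e-01  1.81478333e+00 -4.62937374e-04
  1.49936180e+00  7.32005299e-01]
```

View pics/w1.png

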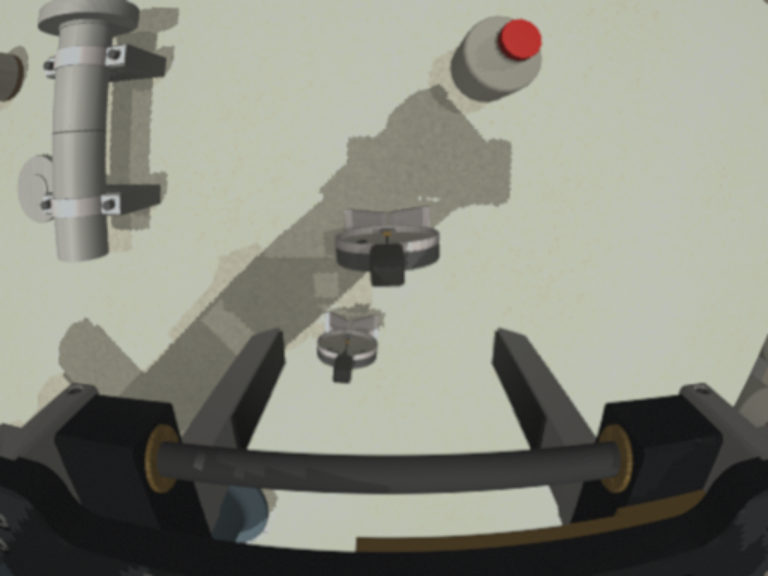

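The wrist view shows the large gauge centred at about (387,245) of 768x576. The grip is at (388,265), the dial is seen edge-on and nearly square to the fingers, and the index looks to be at (362,241). The smaller one is at (347,345). Next I measure the grip and yaw.

```bash
python3 - <<'E'
from h import *
from station import readout
c=dict(np.load("w1.npz"));s=readout.state()
im=c["image"];m=(im[150:200,235:285].max(2)<60).astype(np.uint8)
n,l,st,ce=cv2.connectedComponentsWithStats(m);print(st.tolist(),ce.tolist())
g=im.max(2)
for v in range(160,194,2): print(v,g[v,240:280:1].tolist())
# foot edges: silver toes ends
h=im.astype(int)
E
```

```text
[[0, 0, 50, 50, 1829], [4, 10, 5, 2, 8], [23, 10, 1, 1, 1], [2, 12, 33, 28, 660], [0, 27, 2, 2, 2]] [[25.99781301257518, 24.146528157463095], [6.0, 10.5], [23.0, 10.0], [20.64848484848485, 25.662121212121214], [0.5, 27.5]]
160 [58, 55, 52, 57, 71, 84, 88, 88, 87, 87, 88, 87, 87, 88, 88, 89, 85, 63, 59, 81, 88, 88, 87, 87, 87, 87, 89, 89, 90, 89, 91, 92, 97, 101, 108, 115, 120, 128, 138, 141]
162 [86, 83, 89, 93, 97, 101, 103, 98, 94, 84, 76, 75, 74, 75, 73, 73, 71, 58, 57, 69, 72, 67, 64, 65, 65, 69, 81, 96, 108, 119, 125, 138, 171, 183, 181, 182, 183, 184, 187, 185]
164 [125, 126, 126, 123, 117, 115, 109, 86, 65, 53, 45, 45, 44, 44, 45, 45, 44, 45, 44, 44, 45, 44, 45, 45, 45, 45, 46, 60, 92, 125, 140, 161, 183, 189, 184, 185, 186, 186, 186, 185]
166 [115, 114, 112, 113, 113, 110, 91, 63, 46, 44, 45, 44, 45, 45, 45, 45, 46, 45, 47, 45, 45, 46, 46, 46, 45, 46, 47, 49, 78, 119, 138, 157, 169, 179, 180, 171, 162, 161, 161, 156]
168 [93, 95, 97, 99, 99, 95, 73, 52, 46, 45, 44, 46, 45, 44, 45, 46, 45, 45, 46, 45, 45, 46, 46, 46, 46, 47, 46, 47, 57, 79, 87, 90, 96, 104, 101, 92, 87, 87, 86
[... 1438 characters left out ...]
49, 51, 53, 54, 53, 54, 54, 54, 54, 54, 55, 54, 55, 54, 52, 52, 101, 170, 191, 192, 192, 192, 192, 192, 192, 192, 192]
188 [186, 186, 184, 183, 185, 185, 171, 116, 61, 44, 46, 46, 47, 47, 47, 49, 49, 49, 51, 52, 53, 53, 53, 53, 53, 53, 52, 53, 67, 117, 173, 191, 192, 192, 192, 192, 192, 192, 192, 192]
190 [181, 180, 181, 182, 184, 185, 181, 154, 112, 89, 82, 81, 81, 81, 84, 87, 87, 87, 87, 90, 99, 102, 103, 103, 102, 102, 111, 138, 159, 180, 191, 192, 192, 192, 192, 192, 193, 193, 192, 193]
192 [179, 178, 179, 180, 182, 183, 184, 184, 185, 186, 186, 186, 186, 186, 186, 186, 186, 186, 186, 187, 187, 187, 188, 188, 188, 188, 188, 192, 192, 192, 192, 193, 192, 192, 192, 192, 192, 192, 192, 193]
```

```bash
python3 - <<'E'
from h import *
from station import readout
c=dict(np.load("w1.npz"));s=readout.state()
P=onz(c,(258.3,184.2),184);print(P, np.linalg.norm(onz(c,(247.3,184),184)-onz(c,(269,184),184)),np.linalg.norm(onz(c,(258,178),184)-onz(c,(258,190),184)))
R=Ro.from_rotvec(s["tcp_rot"]).as_matrix();print("toolx yaw",np.degrees(np.arctan2(R[1,0],R[0,0])))
# tube from wrist: line pix, edges
g=c["image"].mean(2)
for v in (76,82,92,100,106,112,118,124): print(v,g[v,30:80].astype(int).tolist())
print([g[80:96,u].astype(int).tolist() for u in (44,52,60)])
plan(s,[P[0],P[1],143],down(np.radians(15)))
E
```

```text
[ 470.13588491 -179.004338    184.        ] 22.51037503708961 12.948714239989272
toolx yaw 14.146290640650589
76 [183, 182, 182, 182, 176, 157, 154, 160, 163, 164, 164, 167, 170, 174, 176, 176, 174, 170, 168, 164, 158, 152, 147, 143, 139, 134, 129, 124, 120, 115, 111, 106, 101, 94, 88, 81, 76, 71, 69, 67, 89, 140, 165, 158, 124, 107, 109, 110, 108, 109]
82 [182, 183, 183, 182, 177, 157, 154, 160, 163, 164, 164, 166, 171, 174, 174, 176, 173, 170, 167, 162, 155, 149, 145, 141, 137, 133, 128, 124, 118, 114, 109, 104, 98, 91, 85, 79, 74, 71, 68, 66, 97, 152, 165, 150, 117, 106, 109, 109, 109, 106]
92 [183, 183, 184, 181, 170, 155, 155, 159, 161, 162, 163, 165, 169, 173, 173, 174, 170, 168, 164, 159, 152, 146, 142, 138, 135, 131, 125, 120, 116, 111, 107, 101, 95, 89, 83, 77, 72, 70, 67, 69, 108, 165, 171, 142, 115, 111, 110, 110, 110, 110]
100 [183, 184, 183, 182, 171, 155, 154, 159, 161, 160, 162, 163, 167, 171, 172, 173, 170, 167, 163, 156, 150, 145, 141, 137, 134, 128, 124, 119, 115, 109, 104, 99, 94, 88, 81, 76, 72, 68, 66, 75, 119, 164, 164, 127, 110, 111, 112, 110, 110, 111]
106 [16
[... 617 characters left out ...]
7, 123, 119, 113, 108, 103, 99, 93, 87, 80, 76, 72, 68, 67, 69, 85, 105, 111, 111, 111, 110, 111, 111, 111, 110]
124 [150, 129, 156, 166, 163, 153, 152, 158, 160, 161, 161, 162, 166, 167, 170, 172, 171, 169, 164, 157, 150, 144, 141, 136, 132, 128, 123, 118, 113, 109, 104, 98, 93, 88, 81, 77, 72, 70, 68, 66, 65, 62, 61, 60, 59, 60, 60, 61, 61, 60]
[[175, 174, 174, 175, 175, 175, 165, 133, 139, 168, 174, 173, 173, 173, 173, 172], [145, 146, 145, 145, 144, 142, 126, 107, 134, 144, 143, 143, 142, 142, 142, 141], [110, 109, 109, 109, 108, 104, 90, 88, 102, 107, 107, 106, 107, 106, 106, 106]]
shift/250 [ 0.0028 -0.0051  0.629 ] rows 3.8
turn/60deg [ 0.0001  0.0005 -0.0142] rows 0.11932014766341086
```

```bash
python3 - <<'E'
from h import *
c=dict(np.load("w1.npz"))
im=c["image"]
cv2.imwrite("pics/w1c.png",cv2.resize(im[125:200,210:305],(760,600),interpolation=cv2.INTER_CUBIC))
b=[onz(c,p,184) for p in ((258.3,189.6),(258.3,178))];print(b)
for p in ((224.7,164.5),(293,162.5)): print(onz(c,p,92))
E
```

```text
[array([ 464.45611647, -180.44439474,  184.        ]), array([ 476.58443232, -177.36925477,  184.        ])]
[ 459.99278314 -134.93831069   92.        ]
[ 485.1848815  -222.95790028   92.        ]
```

View pics/w1c.png

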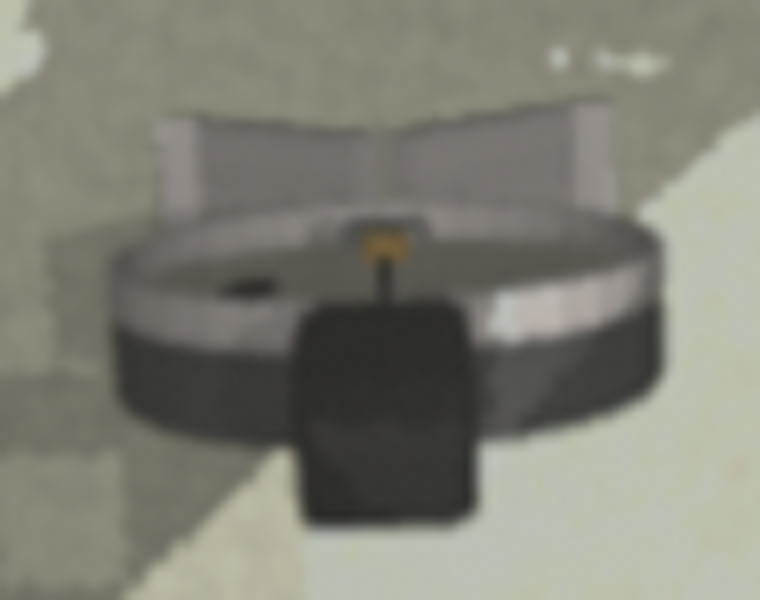

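The enlarged crop confirms the large gauge: grip top at crop (388,470), needle hub at (385,248), foot V behind it, and the index dark on the left (+y) at (248,288). The fingers are aligned, so I descend and grip.

Request:
play_rows --steps "0.013 0.001 0.1 0 0 -0.022;0 0 0.14 0 0 0;0 0 0.14 0 0 0;0 0 0.14 0 0 0;0 0 0.108 0 0 0;0 0 0 0 0 0;0 0 0 0 0 0"

```text
t: 2.28
eef_pos: [472.0, -180.5, 142.5]
tcp_rot: [-3.112, -0.417, 0.004]
wrist_force: [-0.3, 0.2, 0.5]
gripper_width: 1.0
finger_force: 0.0
```

Request:
play_rows --steps "0 0 0 0 0 0;0 0 0 0 0 0;0 0 0 0 0 0;0 0 0 0 0 0;0 0 0 0 0 0;0 0 0 0 0 0;0 0 0 0 0 0;0 0 0 0 0 0;0 0 0 0 0 0;0 0 0 0 0 0" --hand 0 --grip_force 45

```text
t: 3.12
eef_pos: [473.2, -179.7, 143.4]
tcp_rot: [-3.113, -0.42, 0.0]
wrist_force: [0.2, 1.1, -0.2]
gripper_width: 0.327
finger_force: 0.0
```

Request:
play_rows --steps "0 0 0 0 0 0;0 0 0 0 0 0;0 0 0 0 0 0;0 0 0 0 0 0;0 0 0 0 0 0;0 0 0 0 0 0"

```text
t: 3.62
eef_pos: [473.0, -179.6, 143.1]
tcp_rot: [-3.113, -0.419, 0.001]
wrist_force: [0.4, 1.2, -1.6]
gripper_width: 0.253
finger_force: 44.9
```

Request:
play_rows --steps "0 0 -0.04 0 0 0;0 0 -0.1 0 0 0;0 0 -0.14 0 0 0;0 0 -0.14 0 0 0;0 0 -0.1 0 0 0;0 0 -0.08 0 0 0;0 0 0 0 0 0;0 0 0 0 0 0"

```text
t: 4.28
eef_pos: [473.5, -180.0, 294.3]
tcp_rot: [3.112, 0.419, 0.002]
wrist_force: [0.0, 0.8, -3.6]
gripper_width: 0.251
finger_force: 44.9
```

```bash
python3 - <<'E'
from h import *
from station import readout, viewer
c=viewer.read_camera("wrist");s=readout.state();print(s)
np.savez("w2.npz",**c,fish=True)
im=c["image"]
cv2.imwrite("pics/w2.png",cv2.resize(im[:260],(788,400)))
plan(s,[513,159,290],down(np.radians(11.7)))
E
```

```text
{'t': 4.3333, 'joint_positions': array([-5.87492530e-01, -1.61504483e-01,  1.81934360e+00, -1.77625870e-04,
        1.48515934e+00,  7.15570224e-01]), 'joint_velocities': array([-0.00070392,  0.02103188,  0.03259511, -0.00115748,  0.00150743,
        0.00115883]), 'joint_efforts': array([ 3.90029617e-02, -2.96148831e+01, -3.66933954e+01,  7.16319610e-02,
       -6.87950780e-02,  8.90066730e-06]), 'eef_pos': array([ 472.71818224, -179.57445698,  292.40538081]), 'tcp_rot': array([-3.11269335e+00, -4.19217550e-01,  1.84129445e-03]), 'wrist_force': array([ 0.41397824,  0.35519445, -3.61306087]), 'wrist_torque': array([ 0.09444268,  0.01537311, -0.03589632]), 'finger_force': 44.944413900375366, 'gripper_width': 0.25158408910080804}
shift/250 [ 0.5137 -1.2634  0.0103] rows 8.2
turn/60deg [-0.0009  0.001   0.0607] rows 0.5086293360039915
```

View pics/w2.png

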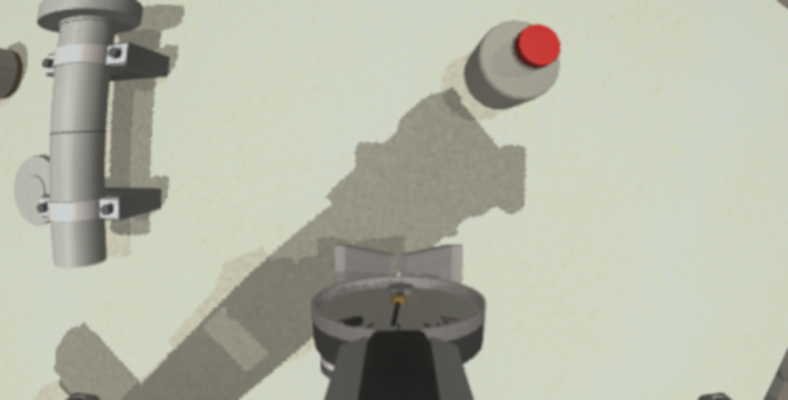

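The gauge is held (gripper width 0.253, about 0.33 kg lifted) and aligned, with the needle swinging. I move next to the tube to measure it close up.

Request:
play_rows --steps "0.02 -0.04 0 0 0 0;0.04 -0.08 0 0 0 0;0.06 -0.12 0 0 0 0;0.06 -0.13 0 0 0 0;0.06 -0.13 0 0 0 0;0.06 -0.12 0 0 0 0;0.05 -0.1 0 0 0 0.03;0.03 -0.08 0 0 0 0.03;0.02 -0.04 0 0 0 0;0 -0.02 0 0 0 0;0 0 0 0 0 0;0 0 0 0 0 0;0 0 0 0 0 0"

```text
t: 5.42
eef_pos: [514.3, 52.8, 293.2]
tcp_rot: [3.125, 0.32, -0.001]
wrist_force: [-0.3, 0.2, -3.4]
gripper_width: 0.254
finger_force: 44.9
```

```bash
python3 - <<'E'
from h import *
from station import readout, viewer
c=viewer.read_camera("wrist");s=readout.state();print(s["t"],s["eef_pos"],s["tcp_rot"])
np.savez("w3.npz",**c,fish=True)
im=c["image"]
cv2.imwrite("pics/w3.png",cv2.resize(im[:300],(788,462)))
E
```

```text
5.4667 [514.34590019  52.77090365 293.28713174] [ 3.12508041e+00  3.19083362e-01 -4.70288646e-04]
```

View pics/w3.png

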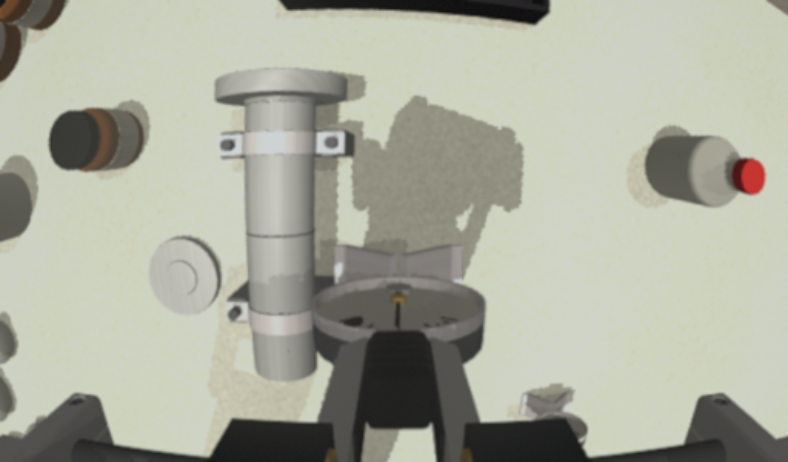

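The ring is at (280,235) of 788x462, the tube edges are at columns 247 and 315, and the dial and hub are at (398,300). Both tube ends and the saddles are visible. Now I fit the tube axis from the edge tangents.

```bash
python3 - <<'E'
from h import *
from station import readout
c=dict(np.load("w3.npz"));s=readout.state()
g=cv2.GaussianBlur(c["image"],(3,3),0).mean(2)
rows=list(range(104,148))+list(range(158,186))
E=[]
for v in rows:
    d=np.diff(g[v]); 
    E.append((152+np.argmin(d[152:172])+.5,v,+1)); E.append((196+np.argmax(np.abs(d[196:212]))+.5,v,-1))
E=np.array(E);print(E[::14].tolist())
rays=[ray(c,e[:2]) for e in E]
def f(p):
    x0=513;a=np.array([np.cos(p[1]),np.sin(p[1]),0]);q=np.array([x0,p[0],90]);r=[]
    for (o,d),e in zip(rays,E):
        n=np.cross(a,d);r.append(e[2]*((q-o)@n/np.linalg.norm(n))*p[3]-p[2])
    return r
for sg in (1,-1):
    r=least_squares(lambda p:f([p[0],p[1],30,sg]),[159,.2],loss="soft_l1");print(sg,r.x,np.degrees(r.x[1]),r.cost,np.std(r.fun))
    r2=least_squares(lambda p:f([p[0],p[1],p[2],sg]),[159,.2,30],loss="soft_l1");print(r2.x,r2.cost)
# ring
us=range(166,200,3); print("ring",[(u,146+int(np.argmin(g[146:160,u]))) for u in us])
print(onz(c,(182,152.5),119.5))
# same for w1 image
E
```

```text
[[158.5, 104.0, 1.0], [158.5, 111.0, 1.0], [158.5, 118.0, 1.0], [158.5, 125.0, 1.0], [158.5, 132.0, 1.0], [158.5, 139.0, 1.0], [159.5, 146.0, 1.0], [159.5, 163.0, 1.0], [159.5, 170.0, 1.0], [160.5, 177.0, 1.0], [157.5, 184.0, 1.0]]
1 [157.84331532 160.38330792] 9189.286648340214 57.87712012281481 1.542170079716034
[157.80166239  31.57843589 -30.17853032] 56.34672222256011
-1 [157.84331554   0.16208258] 9.286647712982846 57.87712012280781 1.542169984528462
[157.8016624    0.16250936  30.17853032] 56.346722222560025
ring [(166, 153), (169, 153), (172, 153), (175, 153), (178, 153), (181, 153), (184, 153), (187, 153), (190, 153), (193, 152), (196, 152), (199, 151)]
[518.92313366 150.28688395 119.5       ]
```

```bash
python3 - <<'E'
from h import *
from station import readout
c=dict(np.load("w3.npz"));s=readout.state()
R=Ro.from_rotvec(s["tcp_rot"]).as_matrix();im=c["image"].astype(int)
m=((im[...,2]-im[...,0])>30).astype(np.uint8)[185:205,245:275];n,l,st,ce=cv2.connectedComponentsWithStats(m);print(st[1:].tolist(),(ce[1:]+[245,185]).tolist())
hub=ce[1+np.argmax(st[1:,4])]+[245,185]
P=onz(c,hub,s["eef_pos"][2]-51);print("hub in tool",R.T@(P-s["eef_pos"]))
print("yaw tool",np.degrees(np.arctan2(R[1,0],R[0,0])))
# foot toes outer ends
plan(s,[515.5,158.2,290],down(.1621))
d=c["image"].copy()[150:240,195:325];cv2.imwrite("pics/dial.png",cv2.resize(d,(780,540),interpolation=2))
E
```

```text
[[9, 6, 10, 7, 56]] [[258.7142857142857, 193.98214285714286]]
hub in tool [10.54781095 -0.10129682 50.99655511]
yaw tool 11.659853049038219
shift/250 [ 0.0898 -0.4121  0.013 ] rows 2.5
turn/60deg [0.0002 0.0003 0.0395] rows 0.33132958256572625
```

View pics/dial.png

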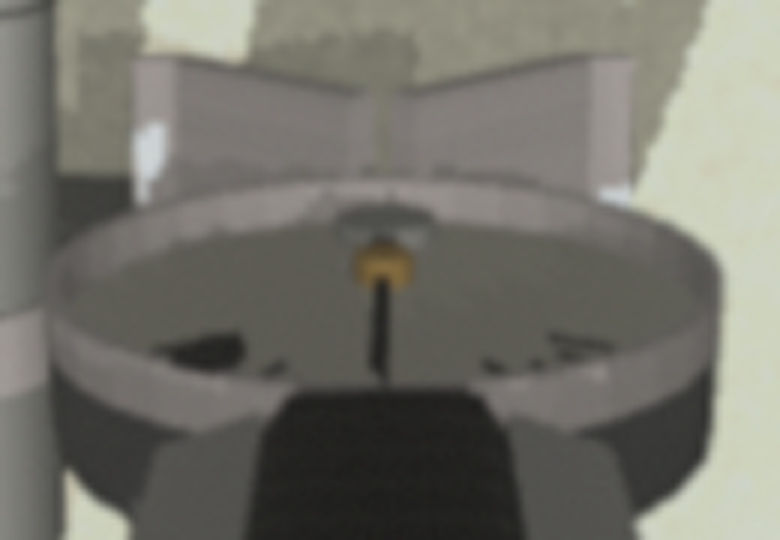

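The dial crop shows the hub at (383,265) and the needle up at (378,370), near zero. The index is the dark block at (155–245, 335–370), on the +y side, with its inner tip near (243,348). I work out its angle next.

```bash
python3 - <<'E'
from h import *
from station import readout
c=dict(np.load("w3.npz"));s=readout.state()
R=Ro.from_rotvec(s["tcp_rot"]).as_matrix()
def pl(p,x):
    o,d=ray(c,p);o=R.T@(o-s["eef_pos"]);d=R.T@d;q=o+d*(x-o[0])/d[0];return np.array([-q[1],51-q[2]]) # gauge y, height above pivot
for nm,p in dict(in_top=(243,340),in_bot=(240,366),mid=(200,350),out=(156,352),needle=(380,372),leftzero2=(285,365)).items():
    for x in (10.5,12.5,14):
        q=pl((195+p[0]/6-.4,150+p[1]/6-.4),x);print(nm,x,q.round(1),"r",np.hypot(*q).round(1),"ang",np.arctan2(*q).round(3))
E
```

```text
in_top 10.5 [17.2 28.9] r 33.6 ang 0.538
in_top 12.5 [16.8 34.3] r 38.2 ang 0.455
in_top 14 [16.4 38.3] r 41.7 ang 0.405
in_bot 10.5 [16.9 37.6] r 41.2 ang 0.423
in_bot 12.5 [16.5 42.8] r 45.8 ang 0.368
in_bot 14 [16.1 46.6] r 49.3 ang 0.333
mid 10.5 [22.1 32.4] r 39.2 ang 0.6
mid 12.5 [21.5 37.7] r 43.4 ang 0.519
mid 14 [21.1 41.7] r 46.7 ang 0.469
out 10.5 [27.3 33.1] r 42.9 ang 0.69
out 12.5 [26.6 38.4] r 46.7 ang 0.606
out 14 [26.1 42.4] r 49.7 ang 0.551
needle 10.5 [ 0.6 39.4] r 39.4 ang 0.016
needle 12.5 [ 0.6 44.5] r 44.5 ang 0.014
needle 14 [ 0.6 48.4] r 48.4 ang 0.013
leftzero2 10.5 [11.7 37.2] r 39.0 ang 0.305
leftzero2 12.5 [11.4 42.4] r 43.9 ang 0.263
leftzero2 14 [11.2 46.3] r 47.6 ang 0.237
```

Request:
play_rows --steps "0.015 -0.06 0 0 0 0.0395;0.025 -0.1 0 0 0 0;0.025 -0.1 0 0 0 0;0.02 -0.08 0 0 0 0;0.005 -0.05 0 0 0 0;0 -0.018 0 0 0 0;0 0 0 0 0 0;0 0 0 0 0 0;0 0 0 0 0 0"

```text
t: 6.22
eef_pos: [519.5, 157.1, 293.5]
tcp_rot: [3.131, 0.255, 0.0]
wrist_force: [0.0, -0.1, -4.1]
gripper_width: 0.251
finger_force: 44.9
```

```bash
python3 - <<'E'
from h import *
from station import readout
s=readout.state();print(s["eef_pos"],s["wrist_force"]);plan(s,[515.5,158.2,240.5],down(.1621))
E
```

```text
[519.46388631 157.11498611 293.47533055] [ 2.15676964e-03 -5.67151801e-02 -4.06453234e+00]
shift/250 [-0.0149 -0.007   0.2119] rows 1.3
turn/60deg [0.0005 0.     0.0002] rows 0.004595651506434434
```

Request:
play_rows --steps "-0.008 -0.004 0.06 0 0 0;-0.007 -0.003 0.08 0 0 0;0 0 0.05 0 0 0;0 0 0.012 0 0 0;0 0 0.004 0 0 0;0 0 0 0 0 0;0 0 0 0 0 0;0 0 0 0 0 0"

```text
t: 6.88
eef_pos: [516.0, 159.3, 243.1]
tcp_rot: [-3.131, -0.257, -0.003]
wrist_force: [0.2, -0.9, -3.9]
gripper_width: 0.253
finger_force: 44.9
```

Request:
play_rows --steps "0 0 0.004 0 0 0;0 0 0 0 0 0;0 0 0 0 0 0"

```text
t: 7.13
eef_pos: [515.7, 159.3, 241.4]
tcp_rot: [3.131, 0.257, 0.001]
wrist_force: [0.2, -0.4, -2.9]
gripper_width: 0.251
finger_force: 44.9
```

Request:
play_rows --steps "0 0 0.004 0 0 0;0 0 0 0 0 0;0 0 0 0 0 0"

```text
t: 7.38
eef_pos: [515.9, 158.9, 240.7]
tcp_rot: [3.13, 0.257, 0.002]
wrist_force: [-0.5, -2.0, 0.6]
gripper_width: 0.252
finger_force: 45.0
```

Request:
play_rows --steps "0 0.003 0 0 0 0;0 0 0.004 0 0 0;0 0 0 0 0 0;0 0 0 0 0 0;0 0 0 0 0 0"

```text
t: 7.8
eef_pos: [516.0, 158.1, 239.7]
tcp_rot: [3.13, 0.257, 0.002]
wrist_force: [0.2, -3.5, 3.8]
gripper_width: 0.249
finger_force: 45.0
```

```bash
python3 - <<'E'
from h import *
from station import readout, viewer
c=viewer.read_camera("wrist");s=readout.state();print(s)
np.savez("w4.npz",**c,fish=True)
R=Ro.from_rotvec(s["tcp_rot"]).as_matrix();im=c["image"].astype(int)
m=((im[...,2]-im[...,0])>30).astype(np.uint8)[185:205,245:275];n,l,st,ce=cv2.connectedComponentsWithStats(m)
hub=ce[1+np.argmax(st[1:,4])]+[245,185]
print("hub in tool",R.T@(onz(c,hub,s["eef_pos"][2]-51)-s["eef_pos"]))
a=cv2.resize(im[60:260,130:390].astype(np.uint8),(780,600),interpolation=2);cv2.imwrite("pics/w4.png",a)
E
```

```text
{'t': 7.85, 'joint_positions': array([ 8.78257546e-02, -4.36603713e-02,  1.80580121e+00, -1.27896524e-03,
        1.37792405e+00,  1.49526058e+00]), 'joint_velocities': array([ 1.01338207e-03, -3.42806258e-05,  4.53823792e-04,  4.95720989e-04,
       -2.04412359e-03, -4.07344311e-04]), 'joint_efforts': array([  1.97798342, -27.96317697, -29.52921331,   1.70583129,
         0.04098158,   0.04767042]), 'eef_pos': array([516.05388521, 158.12250144, 239.69984576]), 'tcp_rot': array([3.12984443e+00, 2.56602811e-01, 2.41092864e-03]), 'wrist_force': array([ 0.78972713, -3.63503753,  3.12642438]), 'wrist_torque': array([-1.34743971, -0.20347827,  0.04771042]), 'finger_force': 44.960925579071045, 'gripper_width': 0.25035731984172177}
hub in tool [10.51815235 -0.13923642 51.01493458]
```

View pics/w4.png

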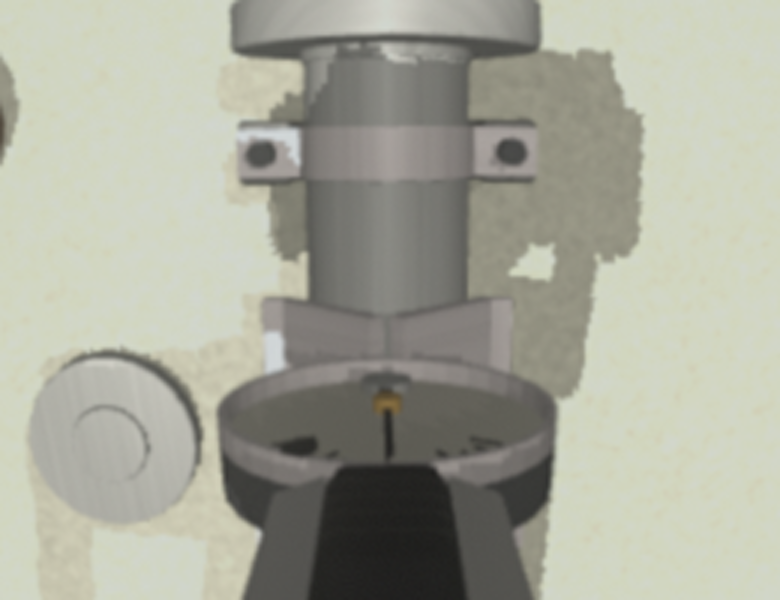

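The picture shows the V astride the tube, centred on column 388, with the dial to the flange and the needle near zero. I trim out the small side force and dwell.

Request:
play_rows --steps "0 0.003 0 0 0 0;0 0 0 0 0 0;0 0 0 0 0 0;0 0 0 0 0 0;0 0 0 0 0 0;0 0 0 0 0 0;0 0 0 0 0 0;0 0 0 0 0 0"

```text
t: 8.52
eef_pos: [516.0, 157.7, 239.5]
tcp_rot: [3.131, 0.257, 0.002]
wrist_force: [0.9, -2.9, 5.5]
gripper_width: 0.255
finger_force: 45.0
```

Request:
play_rows --steps "0 0 0 0 0 0;0 0 0 0 0 0;0 0 0 0 0 0;0 0 0 0 0 0;0 0 0 0 0 0;0 0 0 0 0 0;0 0.0105 0.0001 0.0167 0 0;0 0.0209 0.0004 0.0333 0 0;0 0.0209 0.0004 0.0333 0 0;0 0.0105 0.0001 0.0167 0 0;0 0 0 0 0 0;0 0 0 0 0 0"

```text
t: 9.52
eef_pos: [518.6, 142.1, 238.5]
tcp_rot: [-3.026, -0.247, 0.011]
wrist_force: [0.8, -3.4, 5.0]
gripper_width: 0.251
finger_force: 45.0
```

```bash
cat > piv.py <<'E'
from h import *
from station import readout
s=readout.state();R=Ro.from_rotvec(s["tcp_rot"]).as_matrix()
print(s["t"],"seat",s["eef_pos"]+R@[0,0,149.4],"roll",np.arctan2(R[2,1],-R[2,2]).round(4),"F tool",(R.T@(s["wrist_force"]+[0,0,4])).round(2),"yaw",np.arctan2(R[1,0],R[0,0]).round(3),"pitch",R[2,0].round(3))
E
python3 piv.py
```

```text
9.5167 seat [516.21912056 157.65656028  89.96426612] roll -0.1053 F tool [ 0.19  2.55 -9.33] yaw 0.163 pitch 0.001
```

The seat point stayed put through the first 6 degrees, so I continue the rock.

Request:
play_rows --steps "0 0.0209 0.0004 0.0333 0 0;0 0.0313 0.0008 0.05 0 0;0 0.0313 0.0008 0.05 0 0;0 0.0313 0.0008 0.05 0 0;0 0 0 0 0 0"

```text
t: 9.93
eef_pos: [523.4, 113.6, 232.6]
tcp_rot: [-2.832, -0.227, 0.034]
wrist_force: [0.3, -3.3, 6.2]
gripper_width: 0.255
finger_force: 45.0
```

Request:
play_rows --steps "0 0.0313 0.0008 0.05 0 0;0 0.0313 0.0008 0.05 0 0;0 0.0313 0.0008 0.05 0 0;0 0.0313 0.0008 0.05 0 0;0 0.0209 0.0004 0.0333 0 0;0 0 0 0 0 0;0 0 0 0 0 0;0 0 0 0 0 0;0 0 0 0 0 0;0 0 0 0 0 0;0 0 0 0 0 0;0 0 0 0 0 0;0 0 0 0 0 0;0 0 0 0 0 0;0 0 0 0 0 0;0 0 0 0 0 0;0 0 0 0 0 0"

```text
t: 11.35
eef_pos: [528.8, 81.7, 218.0]
tcp_rot: [-2.593, -0.211, 0.057]
wrist_force: [0.3, -6.3, 4.2]
gripper_width: 0.252
finger_force: 45.0
```

```bash
python3 piv.py; python3 - <<'E'
from h import *
from station import viewer
c=viewer.read_camera("wrist");np.savez("w5.npz",**c,fish=True)
cv2.imwrite("pics/w5.png",cv2.resize(c["image"][150:240,195:325],(780,540),interpolation=2))
E
```

```text
11.35 seat [516.52088984 157.62722076  89.90029132] roll -0.5412 F tool [ -0.75   1.15 -10.29] yaw 0.162 pitch 0.001
```

View pics/w5.png

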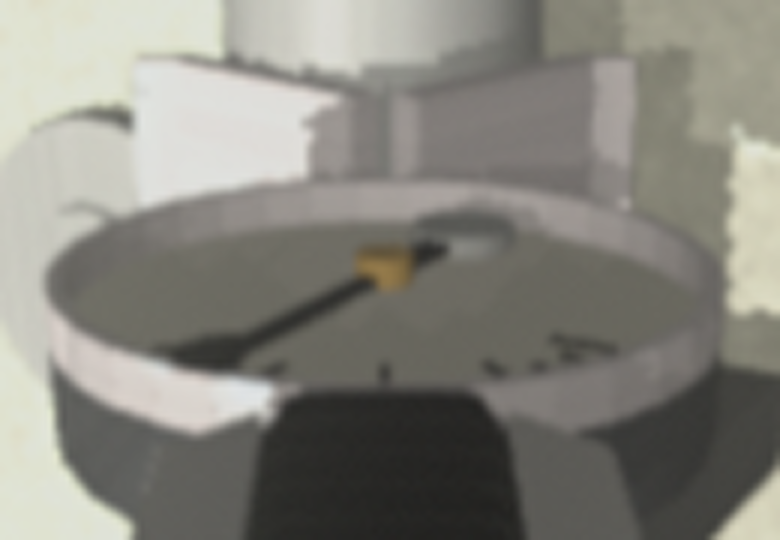

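The needle runs from the hub (385,265) through (310,310) to the middle of the index's inner edge, about (242,351). It is on the index, with about 10 N of pressure on the foot. I dwell, then check once more.

Request:
play_rows --steps "0 0 0 0 0 0;0 0 0 0 0 0;0 0 0 0 0 0;0 0 0 0 0 0;0 0 0 0 0 0;0 0 0 0 0 0;0 0 0 0 0 0;0 0 0 0 0 0;0 0 0 0 0 0;0 0 0 0 0 0;0 0 0 0 0 0;0 0 0 0 0 0;0 0 0 0 0 0;0 0 0 0 0 0;0 0 0 0 0 0;0 0 0 0 0 0;0 0 0 0 0 0;0 0 0 0 0 0;0 0 0 0 0 0;0 0 0 0 0 0"

```text
t: 13.07
eef_pos: [528.8, 81.6, 218.0]
tcp_rot: [-2.593, -0.211, 0.057]
wrist_force: [0.5, -6.1, 4.8]
gripper_width: 0.253
finger_force: 45.0
```

```bash
python3 piv.py; python3 - <<'E'
from h import *
from station import viewer,readout
c=viewer.read_camera("wrist");c["fish"]=True;s=readout.state();R=Ro.from_rotvec(s["tcp_rot"]).as_matrix()
p=dict(np.load("w5.npz"))
print("change",np.abs(c["image"].astype(int)-p["image"])[150:240,195:325].max())
def pl(p,x):
    o,d=ray(c,p);o=R.T@(o-s["eef_pos"]);d=R.T@d;q=o+d*(x-o[0])/d[0];return np.array([-q[1],51-q[2]])
g=c["image"].max(2)
A=[]
for u in range(238,252):
    w=np.clip(80-g[192:212,u].astype(float),0,None)
    if w.sum()>20: v=192+(w*np.arange(20)).sum()/w.sum();q=pl((u,v),11.5);A.append(q)
A=np.array(A);k=np.polyfit(A[:,0],A[:,1],1);print(A.round(1).tolist(),"needle angle from slope",np.arctan2(1,k[0]))
E
```

```text
13.0667 seat [516.55198775 157.61651935  89.94123822] roll -0.5412 F tool [ -0.44   0.74 -10.68] yaw 0.162 pitch 0.001
change 13
[[15.5, 30.0], [14.9, 28.8], [14.1, 28.8], [13.4, 28.0], [12.8, 25.8], [12.2, 24.5], [11.5, 23.5], [10.8, 22.3], [10.1, 21.3], [9.4, 19.9], [8.7, 18.9], [8.0, 17.5], [7.2, 16.5], [6.5, 15.0]] needle angle from slope 0.5306164781049658
```

```bash
python3 -c "
from station import ticket
print(ticket.job_done())"
```

```text
the job is handed in; nothing more can be done
None
```

I handed the job in with the larger gauge still gripped and seated on the tube at the scribed line, rocked 0.54 rad. The settled needle points at the index (which I read as about 0.555 rad), the foot presses with about 10 N, the robot path stayed clear of the bottles and blank flange, and no verdict came back.

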